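Lift the hot egg from the rack with the tongs and hold it over the bowl

ROBOT

A 7-joint arm with a two-finger parallel gripper is mounted at the origin on the work surface. World frame = base frame: x ahead of the robot, y to its left, z up, the work surface at z = 0. Lengths are in m, angles in rad, forces in N, time in s.
With the tool pointing down it reaches from about 0.425 to 1.025 m from the base axis. Payload 3.6 kg.
Tool frame: the origin (TCP) lies on the centre line of the jaws, within the pads' length; the fingertips stand 11 mm ahead of it and the grasp point (between the pads) lies 8 mm behind it; z points along the fingers, y is the line along which they close (so a half turn about z gives the same grasp; the last joint's range is limited). The gripper opens to 85 mm and grips with 20 to 120 N. Pads are 22 mm wide; open, the fingers measure 114 mm over their backs; the gripper's body (76 mm by 85 mm) begins 54 mm behind the grasp point. The pads swing forward as they close: fully open they stand 13 mm farther back than shut.
Start: joints at [1.069, 0.591, 0.048, 1.609, -0.033, 0.943, -0.034], TCP at [0.288, -0.666, 0.242] pointing down, gripper open.
Joint ranges: [-2.69, 2.69], [-0.47, 2.24], [-1.27, 1.36], [0.19, 2.51], [-1.53, 4.68], [0.08, 2.07], [-3.09, 3.09]. Speed limits (rad/s): [2.57, 2.57, 3.14, 3.14, 3.14, 3.14, 3.14].

INTERFACE

Orientations are given as a unit quaternion [x, y, z, w].
In Python, from rig import * gives the robot as it stands.
- The arm moves only by the tool apply_moves, never from a script. Its argument "rows" is text: rows parted by semicolons, each of 7 numbers parted by spaces: the shift along the tool's x, y, z in mm, then the turn, a rotation vector about the tool's x, y, z in rad, then the finger opening in mm, from 0 to 85.4. A call has exactly 5 rows; each row shifts and turns the commanded pose from where the row before left it, along the tool's axes as they then stand; what a row does not reach is not made up. A row lasts 1/12 s, in which the tool goes at most 41.7 mm and 7.16 degrees, less where a joint would pass 70% of its speed; a pose out of reach is approached as far as the arm can. A call is refused whole if a number of a shift passes 41.7 or a number of a turn 0.125, either way. A call with a gripper value outside its range is refused whole. The fingers move at their own pace and stop on an object; "grip_force" is the grip in N (left out, the last holds). Time passes only in rows, so rows that do not move let the fingers close, or fill a call up. It gives the time, the measured TCP pose, the force, the opening and the grip force at its end, in the units of the state.
- get_state(): the state, without advancing time (a new reading comes with each control period).
- capture(name): name is "scene" or "top" or "wrist"; returns a dict with "color" (480x640x3 uint8, red, green, blue), "fx", "fy", "cx", "cy" (pixels), "k1" (the pictures are not rectified: a ray, as slopes to the right and down, at radius r is drawn at 1 + k1 r^2 times it, then the intrinsics apply), "R" (3x3) and "t" (3): a world point X has camera coordinates R X + t; the wrist camera has in their place "mount" (4x4, takes a point from camera to tool coordinates, whose origin is the TCP and whose axes are the flange's). Camera axes: x right, y down, z forward; pixel columns grow to the right and rows downward; lengths in m; the calibration is good to about 2 mm. A picture is of the moment at which its call begins: read the wrist's pose just before it. There is no depth.
- finish_job(): hands the job in; it is judged then, once.
Trained networks look in the newest picture that a camera, given by its name, has taken for a name from the list of things; names that differ only in an ending like _2 or _b are one class to them, and where a whole thing is asked for, a point or a joint stands for the part that bears it (a point fixed in the world has none). Each returns a list of dicts, best first, with "confidence" (0 to 1); they miss things now and then, are a little off and sometimes report something else, mostly with a low value. They report only what shows in the picture. A call takes as long as a camera call. They do not tell look-alikes from the thing itself.
- cut_out(camera, label): "region" (480x640 bool, what is visible of it) and "box" ([left, top, width, height] in pixels, round what is visible of it).
The state is a dict: "time": time; "joint_positions": joint angles; "qvel": joint speeds; "joint_efforts": joint torques, N m; "position": TCP position; "eef_rot": TCP orientation; "wrist_force": force on the tool from outside, world axes, zero at the start; "ft_torque": the same for the moment, N m; "grip_width": finger opening in m; "grasp_force": force on a finger pad.
Only numpy, scipy, OpenCV 4.12 (cv2) and the standard library are available. Lean on these libraries where they do the work, as an engineer would, in place of code of your own. Each camera call takes 0.05 s, during which the arm holds its last target. There are 200 camera calls.

TASK

The boiled egg in the steel rack is still hot: pick up the kitchen tongs, lift the egg out of the rack with them, and finish while holding it still in the tongs over the middle of the small bowl, with about 5 cm of air between the egg and the rim. Do not touch the egg with the gripper itself, crack it with a hard squeeze or drop it, and leave the rack, the bowl, the pepper grinder and the bottles standing where they are.

Things in the scene. Friction and masses are not known exactly. Their poses are not given: they have to be found in the camera images.
- tongs: Spring-loaded steel kitchen tongs (120 g, 233 mm from pivot to jaw tips, a 28 mm hanging loop behind), lying flat on the worktop, jaws roughly away from the robot, all between 0 and 22 mm high. Origin: on the upright hinge pin, at the underside. x: along the middle plane to the jaws; z: along the pin, up. The two arms mirror each other about the middle plane; a spring keeps them open.
- tongs_left: Left (+y) arm of the tongs. Origin as tongs; its yaw relative to the tongs runs from 0 (open) to -0.17 rad (shut). Each arm has a rubber grip panel, 64 mm long, 22 mm high, centred 110 mm from the pin. Width over the panels there: 56 mm open (each splayed 0.06 rad), parallel at about 43 mm, 35 mm when closed on the egg.
- tongs_right: Right (-y) arm, mirror image; its yaw relative to the tongs runs from 0 (open) to +0.17 rad; the arms move together. Squeezing at the panels takes about 5.5 N to start and 6.5 N at the egg's size; about half of any further grip force reaches the egg.
- tongs_grip (a point): Point midway between the two grip panels, 110 mm ahead of the pin, 11 mm above the underside; close to the centre of mass. Axes as tongs.
- tongs_jaws (a point): Point midway between the jaws, 215 mm ahead of the pin (105 mm ahead of the grip point), 11 mm above the underside. Jaws: 37 mm long, 18 mm high (2 to 20 mm above the underside), 4 mm thick, shallow hollows facing each other. Clear gap 73 mm open, 60 mm with the panels at 49 mm. Axes as tongs.
- egg: Boiled hen's egg, brown, 57 mm long, 44 mm thickest diameter, about 60 g, standing upright in the rack's end hole nearest the robot, blunt end down, pointed end up. Origin: its blunt lowest point, z to the pointed end. Its shell cracks if a jaw presses with more than 40 N.
- egg_middle (a point): Centre of the egg at its thickest girth, 22 mm above its blunt end; about 62 mm above the worktop at the start, 17 mm above the rack's top plate.
- rack: Loose steel egg rack, 350 g: flat top plate 80 mm (x) by 190 mm (y), 3 mm thick, top at 45 mm, on two end walls; three 28 mm holes along y at -60, 0 and +60 mm; the egg stands in the +60 mm hole, the others are empty. Origin: centre of the underside.
- bowl: Small loose ceramic pinch bowl, 100 mm diameter, 42 mm high, empty. Origin: centre of the underside.
- bowl_rim (a point): Centre of the bowl's mouth, 42 mm above its underside.
- grinder: Bystander: aluminium pepper grinder, 54 mm diameter, 150 mm tall, upright, at the far side of the worktop. Origin: centre of the underside.
- bottle_a: Bystander: amber glass bottle, 52 mm diameter, 125 mm tall, upright, at the far side. Origin: centre of the underside.
- bottle_b: Bystander: a second bottle like it. Origin: centre of the underside.
There are look-alikes about, which are no part of the job. What is shaped like the rack but green or purple is not meant. Leave any yellow look-alike of the bowl alone.

How it is judged:
On the way, in this order (a step that is already met when the one before it is completed fails the run):
1. the tongs are gripped and lifted off the worktop while the egg still stands in the rack (contact force between the fingers and tongs above 1 N and height (world z) of tongs_grip above 0.03 m and height (world z) of tongs above 0.008 m and distance of egg_middle from where it was at the start of the episode below 0.015 m), for 0.2 s.
2. the egg is clear of the rack, held between both jaws (contact force between the fingers and tongs above 1 N and contact force between each of tongs_left, tongs_right and egg above 0.3 N and height (world z) of egg_middle above 0.08 m and contact force between egg and rack below 0.05 N), for 0.2 s.
At the end, for the whole second after the job is handed in: The gripper holds the tongs, both jaws hold the egg, at rest, its middle within 30 mm of the bowl's centre sideways and 40 to 125 mm above the rim, touched by nothing but the jaws; tongs clear of the bowl, bowl and rack upright (contact force between the fingers and tongs above 1 N and contact force between each of tongs_left, tongs_right and egg above 0.3 N and horizontal distance between egg_middle and bowl_rim below 0.03 m and z of egg_middle in the frame of bowl_rim between 0.04 and 0.125 m and linear speed of egg below 0.03 m/s and contact force between each of egg, tongs and bowl below 0.05 N and contact force between egg and rack below 0.05 N and contact force between each of the arm, the fingers and egg below 0.05 N and height (world z) of tongs above 0.03 m and angle between each of bowl, rack's own z axis and vertical below 0.15 rad); the arm keeps its last pose, push and grip.
It fails at once if the robot itself touches the hot egg (contact force between any of the fingers, the arm and egg above 0.3 N).
It fails at once if the egg is cracked: a jaw presses on it with more than 40 N (contact force between any of tongs_left, tongs_right and egg above 40 N).
It fails at once if the egg is dropped onto the worktop or into the bowl (height (world z) of egg_middle below 0.045 m).
It fails at once if the rack or the bowl is shifted by more than 30 mm or tipped (distance of any of rack, bowl from where it was at the start of the episode above 0.03 m or angle between any of rack, bowl's own z axis and vertical above 0.35 rad).
It fails at once if the pepper grinder or a bottle is shifted by more than 30 mm or tipped (distance of any of grinder, bottle_a, bottle_b from where it was at the start of the episode above 0.03 m or angle between any of grinder, bottle_a, bottle_b's own z axis and vertical above 0.3 rad).
It also fails if it takes over 45 s, if anything falls off the work surface, if the arm or the gripper's body presses on something with over 40 N, if the wrist force passes 120 N, or if a joint passes its speed limit or range.

## Working session

There is one attempt and no reset: what is moved stays moved. The work goes in short steps, Python scripts to look and compute and a tool call to move; the robot and the scene stay as the last step left them, time stands still between calls to the robot, and variables do not carry over. Pictures are saved under pics/ and viewed, at most 10 in all, crops included, and the job is handed in when it is done.

Besides the shell and the picture viewer there is one more tool, called by a JSON object that holds its "name" and its "arguments". apply_moves: Moves the arm, as the interface text tells. Its arguments: {"type":"object","properties":{"rows":{"type":"string"},"grip_force":{"type":"number"}},"required":["rows"]}

```bash
mkdir -p pics; cat > h.py <<'E'
from rig import *
import numpy as np, cv2
from scipy.spatial.transform import Rotation as Ro
def ray(c,u,v,st=None):
    xd,yd=(u-c["cx"])/c["fx"],(v-c["cy"])/c["fy"]; x,y=xd,yd
    for _ in range(20):
        f=1+c["k1"]*(x*x+y*y); x,y=xd/f,yd/f
    d=np.array([x,y,1.])
    if "R" in c: R=np.array(c["R"]); return -R.T@np.array(c["t"]),R.T@d
    M=np.array(c["mount"]); T=Ro.from_quat(st["eef_rot"]).as_matrix()
    return np.array(st["position"])+T@M[:3,3], T@M[:3,:3]@d
def at(c,u,v,z,st=None):
    o,d=ray(c,u,v,st); return o+d*(z-o[2])/d[2]
def save(c,n,crop=None,s=1):
    im=cv2.cvtColor(c["color"],cv2.COLOR_RGB2BGR)
    if crop: a,b,w,h=crop; im=im[b:b+h,a:a+w]
    cv2.imwrite("pics/"+n,cv2.resize(im,None,fx=s,fy=s))
E
python3 - <<'E'
from h import *
s=get_state(); print({k:np.round(v,3) for k,v in s.items()})
for cam in ["top","scene"]:
    c=capture(cam); save(c,cam+"0.png")
    print(cam,"campos",np.round(ray(c,320,240)[0],3))
    for l,z in [("tongs",.011),("egg",.062),("rack",.045),("bowl",.042),("grinder",.15),("bottle_a",.125)]:
        for d in cut_out(cam,l):
            b=d["box"]; m=cv2.moments(d["region"].astype(np.uint8),True)
            u,v=m["m10"]/max(m["m00"],1),m["m01"]/max(m["m00"],1)
            print(l,round(d["confidence"],2),b,round(u),round(v),np.round(at(c,u,v,z),3))
E
```

```text
{'time': np.float64(0.0), 'joint_positions': array([ 1.069,  0.592,  0.048,  1.61 , -0.033,  0.943, -0.034]), 'qvel': array([ 0.001, -0.   ,  0.001,  0.001, -0.001,  0.   ,  0.001]), 'joint_efforts': array([ 0.0000e+00, -5.4870e+01,  1.5460e+00, -1.9812e+01,  9.0000e-03,
        9.0000e-03,  0.0000e+00]), 'position': array([ 0.287, -0.665,  0.241]), 'eef_rot': array([ 0.979,  0.203, -0.   , -0.001]), 'wrist_force': array([ 0.351,  1.   , -0.841]), 'ft_torque': array([-0.029,  0.01 ,  0.001]), 'grasp_force': np.float64(0.0), 'grip_width': np.float64(0.085)}
top campos [0.459 0.03  1.144]
tongs 0.93 [301.9, 223.2, 39.7, 101.8] 321 276 [ 0.454 -0.002  0.011]
tongs 0.56 [317.2, 144.4, 21.4, 36.3] 327 161 [ 0.743 -0.015  0.011]
egg 0.71 [188.3, 225.6, 17.3, 19.8] 199 236 [0.547 0.288 0.062]
rack 0.85 [81.0, 159.5, 94.1, 54.3] 127 187 [0.664 0.465 0.045]
rack 0.67 [421.5, 198.4, 40.7, 45.5] 441 219 [ 0.595 -0.289  0.045]
rack 0.67 [277.8, 143.9, 21.9, 27.9] 288 157 [0.743 0.082 0.045]
rack 0.56 [181.2, 172.3, 57.9, 83.5] 210 211 [0.608 0.267 0.045]
rack 0.55 [109.9, 241.5, 48.1, 87.2] 130 
[... 572 characters left out ...]
7] 412 292 [0.542 0.283 0.062]
rack 0.82 [471.8, 289.9, 86.5, 86.5] 512 329 [0.463 0.462 0.045]
rack 0.7 [332.9, 290.6, 106.3, 62.5] 379 315 [0.626 0.278 0.045]
rack 0.55 [391.2, 342.7, 109.1, 112.8] 448 394 [0.679 0.494 0.045]
bowl 0.77 [223.5, 198.6, 37.2, 26.2] 242 210 [ 0.607 -0.268  0.042]
bowl 0.71 [204.9, 182.0, 35.7, 25.4] 221 190 [ 0.591 -0.409  0.042]
bowl 0.63 [258.2, 179.0, 31.7, 19.8] 275 189 [ 0.47  -0.318  0.042]
bowl 0.4 [335.9, 289.7, 101.9, 63.3] 379 315 [0.624 0.275 0.042]
grinder 0.8 [242.9, 228.9, 21.7, 59.3] 253 258 [0.791 0.097 0.15 ]
bottle_a 0.75 [210.9, 225.1, 23.5, 50.6] 224 250 [0.803 0.002 0.125]
bottle_a 0.7 [258.4, 254.6, 28.7, 58.2] 272 287 [0.796 0.168 0.125]
```

View pics/top0.png

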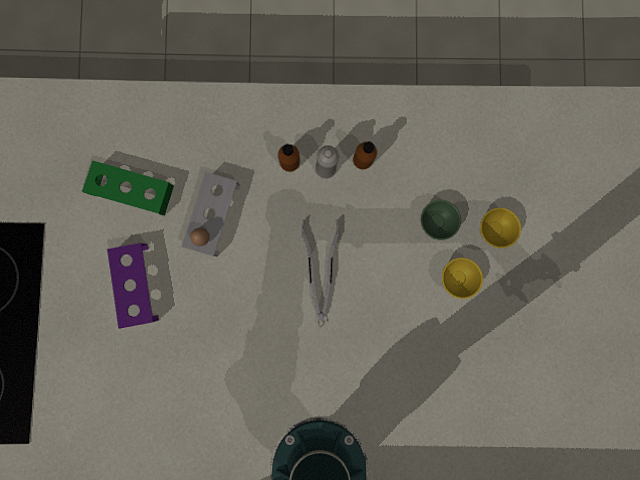

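```bash
python3 - <<'E'
from h import *
c=capture("top"); im=c["color"]
save(c,"top0c.png",(170,130,200,210),2.8)
for d in cut_out("top","tongs")[:1]:
    m=d["region"]; v,u=np.nonzero(m)
    P=np.array([at(c,a,b,.011)[:2] for a,b in zip(u,v)])
    mu=P.mean(0); w,V=np.linalg.eigh(np.cov(P.T)); a=V[:,1]; a=a*np.sign(a[0]); n=np.array([-a[1],a[0]])
    x=(P-mu)@a; y=(P-mu)@n
    print("axis",a,np.arctan2(a[1],a[0]),mu,x.min(),x.max())
    for x0 in np.arange(x.min(),x.max(),.02):
        k=(x>=x0)&(x<x0+.02); print(round(x0,3),np.round([y[k].min(),y[k].max()],3))
    print("ends",mu+a*x.min(),mu+a*x.max())
for l,z in [("rack",.045),("bowl",.042)]:
  for d in cut_out("top",l):
    m=d["region"]; v,u=np.nonzero(m)
    P=np.array([at(c,a,b,z)[:2] for a,b in zip(u,v)],np.float32)
    print(l,d["box"],np.median(im[m],axis=0),cv2.minAreaRect(P*1000),np.round(P.min(0),3),np.round(P.max(0),3))
E
```

```text
axis [0.99996674 0.00815608] 0.008156171598810852 [0.46706622 0.00089445] -0.11667147738811368 0.09650085607000317
-0.117 [-0.01   0.002]
-0.097 [-0.015 -0.008]
-0.077 [-0.015 -0.013]Traceback (most recent call last):
  File "<stdin>", line 11, in <module>
    return umr_minimum(a, axis, None, out, keepdims, initial, where)
ValueError: zero-size array to reduction operation minimum which has no identity
```

The top picture shows the tongs with their hinge near (322,316), jaws near (306,218) and (341,217), and dark panels near (310,270) and (332,270). The egg is at (199,236) in the grey rack (210,211). The only bowl that isn't yellow is the green one at (440,219). The bottles and grinder stand at row ~157.

```bash
python3 - <<'E'
from h import *
c=capture("top"); im=c["color"]
g=im.astype(int).sum(2)
# dark panels
sub=(g[240:300,300:345]<110).astype(np.uint8); n,lab,st,ce=cv2.connectedComponentsWithStats(sub)
for s,q in zip(st[1:],ce[1:]): 
    if s[4]>8: print("panel",s,q+[300,240],np.round(at(c,q[0]+300,q[1]+240,.022),4))
for n,u,v,z in [("hinge",322,316,.022),("jawL",306,218,.02),("jawR",342,217,.02),("loop end",322,326,.01)]: print(n,np.round(at(c,u,v,z),4))
for l,z in [("rack",.045),("bowl",.042)]:
  for d in cut_out("top",l):
    m=d["region"]; v,u=np.nonzero(m)
    P=np.array([at(c,a,b,z)[:2] for a,b in zip(u,v)],np.float32)
    print(l,d["box"],np.median(im[m],axis=0),cv2.minAreaRect(P*1000),np.round(P.min(0),3),np.round(P.max(0),3))
E
```

```text
panel [ 9 18  2 25 27] [309.55555556 269.96296296] [0.4692 0.0263 0.022 ]
panel [31 20  1 18 18] [331.  268.5] [ 0.4732 -0.026   0.022 ]
hinge [ 0.3586 -0.0048  0.022 ]
jawL [0.597  0.0363 0.02  ]
jawR [ 0.6004 -0.0526  0.02  ]
loop end [ 0.3335 -0.0054  0.01  ]
rack [109.4, 242.6, 52.8, 87.3] [66. 30. 80.] ((432.89703369140625, 444.093017578125), (192.98558044433594, 95.58567810058594), 11.065014839172363) [0.331 0.381] [0.532 0.506]
rack [180.4, 170.6, 58.1, 85.7] [102.  99.  98.] ((602.6689453125, 266.69061279296875), (89.38371276855469, 190.0806884765625), 74.37960052490234) [0.503 0.201] [0.704 0.331]
bowl [421.1, 200.1, 41.2, 44.6] [43. 56. 41.] ((595.944091796875, -290.5202941894531), (96.82647705078125, 94.04700469970703), 44.784996032714844) [ 0.546 -0.34 ] [ 0.644 -0.24 ]
bowl [479.7, 207.1, 42.6, 40.7] [113.  94.  27.] ((575.5667724609375, -434.6972351074219), (98.3973388671875, 101.88595581054688), 26.98658561706543) [ 0.526 -0.484] [ 0.626 -0.383]
bowl [445.4, 257.6, 35.6, 45.6] [119.  98.  28.] ((453.1978759765625, -338.3460388183594), (96.09485626220703, 98.30157470703125), 62.710384368896484) [ 0.403 -0.387] [ 0.504 -0.291]
bowl [302.0, 218.5, 36.5, 105.7] [97. 94. 92.] ((465.9145202636719, 7.808933258056641), (89.58428192138672, 243.26568603515625), 87.09813690185547) [ 0.344 -0.041] [0.589 0.048]
bowl [180.5, 172.3, 57.7, 81.0] [102.  99.  98.] ((603.0679321289062, 267.1063232421875), (89.93630981445312, 190.43983459472656), 74.13826751708984) [0.503 0.202] [0.704 0.334]
```

View pics/top0c.png

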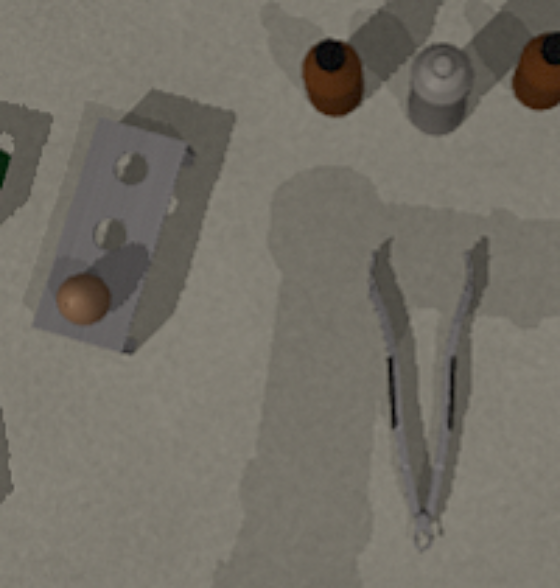

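The crop confirms the tongs' panels at (310,270) and (331,270) in full-picture pixels. That puts the grip at about (0.47, 0.00), with yaw about 0. I'll move above it.

{"name": "apply_moves", "arguments": {"rows": "30 -21 0 0 0 0 85;30 -21 0 0 0 0 85;30 -21 0 0 0 0 85;30 -21 0 0 0 0 85;30 -21 0 0 0 0 85"}}

```text
time: 1.37
position: [0.3843, -0.5083, 0.2425]
eef_rot: [0.979, 0.202, 0.0, 0.0]
wrist_force: [1.1, 0.0, 0.5]
grip_width: 0.0852
grasp_force: 0.0
```

{"name": "apply_moves", "arguments": {"rows": "30 -21 0 0 0 0 85;30 -21 0 0 0 0 85;30 -21 0 0 0 0 85;30 -21 0 0 0 0 85;30 -21 0 0 0 0 85"}}

```text
time: 1.78
position: [0.4804, -0.3523, 0.2426]
eef_rot: [0.979, 0.202, 0.0, 0.0]
wrist_force: [0.9, -1.2, 0.2]
grip_width: 0.0854
grasp_force: 0.0
```

{"name": "apply_moves", "arguments": {"rows": "12 -33 0 0 0 0 85;12 -33 0 0 0 0 85;12 -33 0 0 0 0 85;12 -33 0 0 0 0 85;12 -33 0 0 0 0 85"}}

```text
time: 2.2
position: [0.4691, -0.177, 0.2426]
eef_rot: [0.979, 0.202, 0.0, 0.0]
wrist_force: [-0.3, 0.4, 0.4]
grip_width: 0.0851
grasp_force: 0.0
```

{"name": "apply_moves", "arguments": {"rows": "12 -33 0 0 0 0 85;12 -33 0 0 0 0 85;12 -33 0 0 0 0 85;12 -33 0 0 0 0 85;12 -33 0 0 0 0 85"}}

```text
time: 2.62
position: [0.4588, -0.0017, 0.2427]
eef_rot: [0.979, 0.202, 0.001, 0.0]
wrist_force: [1.0, 0.5, 0.7]
grip_width: 0.0851
grasp_force: 0.0
```

{"name": "apply_moves", "arguments": {"rows": "0 0 0 0 0 0.1 85;0 0 0 0 0 0.1 85;0 0 0 0 0 0.1 85;0 0 0 0 0 0.11 85;0 0 0 0 0 0 85"}}

```text
time: 3.03
position: [0.4591, -0.003, 0.2425]
eef_rot: [1.0, -0.002, 0.0, 0.0]
wrist_force: [0.2, 0.0, 1.0]
grip_width: 0.0847
grasp_force: 0.0
```

```bash
python3 - <<'E'
from h import *
s=get_state(); c=capture("wrist"); save(c,"w1.png")
print(s["time"],np.round(s["position"],4),np.round(s["eef_rot"],4)); 
T=Ro.from_quat(s["eef_rot"]).as_matrix(); print(np.round(T,3)); print(np.round(c["mount"],3))
g=c["color"].astype(int).sum(2)
for d in cut_out("wrist","tongs")[:2]:
    print(d["confidence"],d["box"])
    m=cv2.dilate(d["region"].astype(np.uint8),np.ones((9,9)))
    n,lab,st,ce=cv2.connectedComponentsWithStats(((g<110)&(m>0)).astype(np.uint8))
    for q,e in zip(st[1:],ce[1:]):
        if q[4]>60: print(q,e,np.round(at(c,e[0],e[1],.011,s),4))
E
```

```text
3.0333 [ 0.4591 -0.003   0.2425] [ 1.0e+00 -1.8e-03  3.0e-04  1.0e-04]
[[ 1.    -0.004  0.001]
 [-0.004 -1.    -0.   ]
 [ 0.001  0.    -1.   ]]
[[-0.    -0.951 -0.308  0.079]
 [ 1.    -0.    -0.     0.001]
 [ 0.    -0.308  0.951 -0.132]
 [ 0.     0.     0.     1.   ]]
0.66 [261.5, 30.6, 111.4, 285.1]
[287 151  11  70 291] [291.72508591 185.14089347] [0.4694 0.0267 0.011 ]
[346 150   9  71 297] [349.99326599 184.7003367 ] [ 0.4696 -0.0273  0.011 ]
```

View pics/w1.png

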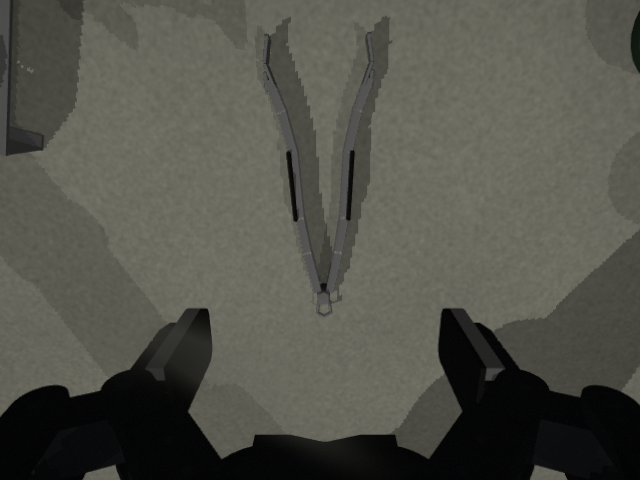

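The wrist picture shows the panels at (292,185) and (350,185), the hinge at (323,288) and the jaw tips at (268,33) and (371,33). The grip point is at (0.4695, 0.000) and yaw is about +0.013. I'll descend.

{"name": "apply_moves", "arguments": {"rows": "2 -0.5 38 0 0 -0.017 85;2 -0.5 38 0 0 0 85;2 -0.5 38 0 0 0 85;2 -0.5 38 0 0 0 85;2 -0.5 38 0 0 0 85"}}

```text
time: 3.55
position: [0.4697, -0.0006, 0.051]
eef_rot: [1.0, 0.008, 0.001, -0.0]
wrist_force: [1.3, -0.2, 0.5]
grip_width: 0.0847
grasp_force: 0.0
```

{"name": "apply_moves", "arguments": {"rows": "0 0 15 0 0 0 85;0 0 12 0 0 0 85;0 0 9 0 0 0 80;0 0 3 0 0 0 70;0 0 0 0 0 0 65", "grip_force": 20}}

```text
time: 3.97
position: [0.469, -0.0007, 0.0129]
eef_rot: [1.0, 0.008, -0.0, -0.0]
wrist_force: [0.3, 0.6, -0.2]
grip_width: 0.0652
grasp_force: 0.0
```

{"name": "apply_moves", "arguments": {"rows": "0 0 0 0 0 0 60;0 0 0 0 0 0 57;0 0 0 0 0 0 54;0 0 0 0 0 0 52;0 0 0 0 0 0 50"}}

```text
time: 4.38
position: [0.4698, -0.0008, 0.0149]
eef_rot: [1.0, 0.007, 0.001, -0.0]
wrist_force: [-1.0, -0.3, 7.5]
grip_width: 0.0506
grasp_force: 7.4
```

{"name": "apply_moves", "arguments": {"rows": "0 0 0 0 0 0 48;0 0 0 0 0 0 48;0 0 0 0 0 0 48;0 0 0 0 0 0 48;0 0 0 0 0 0 48"}}

```text
time: 4.8
position: [0.47, -0.0007, 0.015]
eef_rot: [1.0, 0.007, 0.002, -0.0]
wrist_force: [-0.6, 0.2, 8.2]
grip_width: 0.0483
grasp_force: 7.9
```

{"name": "apply_moves", "arguments": {"rows": "0 0 -5 0 0 0 48;0 0 -10 0 0 0 48;0 0 -15 0 0 0 48;0 0 -15 0 0 0 48;0 0 -10 0 0 0 48"}}

```text
time: 5.22
position: [0.4691, -0.0007, 0.0702]
eef_rot: [1.0, 0.007, 0.001, -0.0]
wrist_force: [0.0, 0.7, -1.6]
grip_width: 0.0478
grasp_force: 5.5
```

{"name": "apply_moves", "arguments": {"rows": "0 0 0 0 0 0 48;0 0 0 0 0 0 48;0 0 0 0 0 0 48;0 0 0 0 0 0 48;0 0 0 0 0 0 48"}}

```text
time: 5.63
position: [0.4684, -0.0007, 0.0676]
eef_rot: [1.0, 0.007, -0.001, 0.0]
wrist_force: [-0.5, -0.1, -0.4]
grip_width: 0.0481
grasp_force: 5.5
```

```bash
python3 - <<'E'
from h import *
s=get_state(); c=capture("wrist"); save(c,"w2.png")
print(np.round(s["position"],4))
t=capture("top"); sc=capture("scene"); 
im=np.hstack([c["color"][:,60:580][::1],sc["color"][180:330,280:450].repeat(2,0).repeat(2,1)[:300].copy() if 0 else np.zeros((480,1,3),np.uint8)])
a=cv2.resize(c["color"],(533,400)); b=cv2.resize(sc["color"][200:320,300:450],(533,400)) 
cv2.imwrite("pics/w2.png",cv2.cvtColor(np.vstack([a[:290],b[50:350]]),cv2.COLOR_RGB2BGR))
for cam,cc in [("top",t),("scene",sc)]:
  for d in cut_out(cam,"egg")[:2]:
    b=d["box"]; u,v=b[0]+b[2]/2,b[1]+b[3]/2
    print(cam,round(d["confidence"],2),b,[np.round(at(cc,u,v,z),4) for z in (.062,.0685)])
E
```

```text
[ 0.4684 -0.0007  0.0676]
top 0.64 [188.8, 223.7, 17.9, 22.3] [array([0.5492, 0.2905, 0.062 ]), array([0.5486, 0.2889, 0.0685])]
scene 0.82 [400.8, 277.2, 23.1, 29.2] [array([0.5407, 0.282 , 0.062 ]), array([0.5476, 0.2878, 0.0685])]
```

View pics/w2.png

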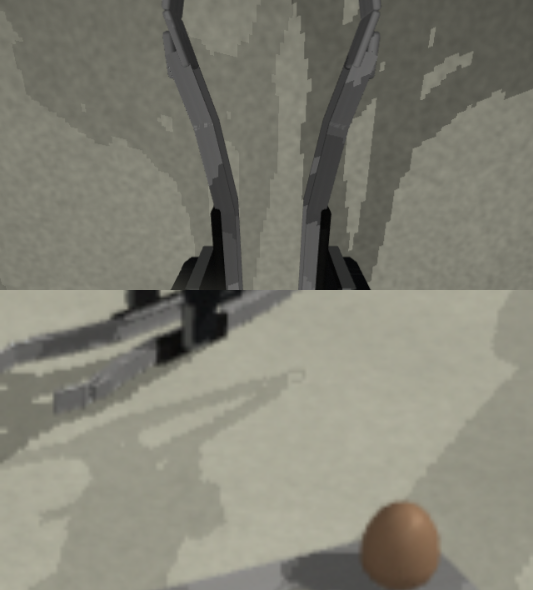

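The top half shows the tongs firmly held and symmetric in the pads. The bottom half shows them level off the worktop with the egg undisturbed. Both cameras put the egg at about (0.548, 0.288), which fits the rack's hole geometry. I'll move to the pre-grasp.

{"name": "apply_moves", "arguments": {"rows": "-4 -15 0 0 0 0 48;-8 -29 0 0 0 0 48;-8 -29 0 0 0 0 48;-8 -29 0 0 0 0 48;-8 -29 0 0 0 0 48"}}

```text
time: 6.3
position: [0.4305, 0.1309, 0.0682]
eef_rot: [1.0, 0.007, -0.0, 0.0]
wrist_force: [0.5, 0.2, -0.8]
grip_width: 0.0483
grasp_force: 5.5
```

{"name": "apply_moves", "arguments": {"rows": "-8 -29 0 0 0 0 48;-8 -29 0 0 0 0 48;-8 -29 0 0 0 0 48;-8 -29 0 0 0 0 48;-8 -25 0 0 0 0 48"}}

```text
time: 6.72
position: [0.3883, 0.2725, 0.0682]
eef_rot: [1.0, 0.008, 0.0, -0.0]
wrist_force: [1.0, -0.2, -1.2]
grip_width: 0.0479
grasp_force: 5.5
```

{"name": "apply_moves", "arguments": {"rows": "-4 -16 0 0 0 0 48;0 0 0 0 0 0 48;0 0 0 0 0 0 48;0 0 0 0 0 0 48;0 0 0 0 0 0 48"}}

```text
time: 7.13
position: [0.3849, 0.2843, 0.0682]
eef_rot: [1.0, 0.006, -0.0, 0.001]
wrist_force: [0.2, -0.2, -1.1]
grip_width: 0.0484
grasp_force: 5.5
```

```bash
python3 - <<'E'
from h import *
s=get_state(); c=capture("wrist"); 
print(np.round(s["position"],4),Ro.from_quat(s["eef_rot"]).as_matrix()[:,0])
sc=capture("scene"); e=cut_out("scene","egg")[0]["box"]; print("scene egg",e)
u,v=int(e[0]),int(e[1])
a=cv2.resize(c["color"],(533,400)); b=cv2.resize(sc["color"][v-40:v+60,u-75:u+58],(533,400),interpolation=cv2.INTER_CUBIC)
cv2.imwrite("pics/w3.png",cv2.cvtColor(np.vstack([a[:290],b[50:350]]),cv2.COLOR_RGB2BGR))
for d in cut_out("wrist","egg")[:2]:
    b=d["box"]; print(d["confidence"],b,[np.round(at(c,b[0]+b[2]/2,b[1]+b[3]/2,z,s),4) for z in (.062,.0685)])
E
```

```text
[0.3849 0.2843 0.0682] [ 9.99923964e-01  1.23246236e-02 -4.11510861e-04]
scene egg [403.8, 277.1, 21.4, 25.9]
0.57 [192.8, 0.0, 113.0, 435.5] [array([0.4257, 0.3112, 0.062 ]), array([0.4275, 0.3099, 0.0685])]
```

View pics/w3.png

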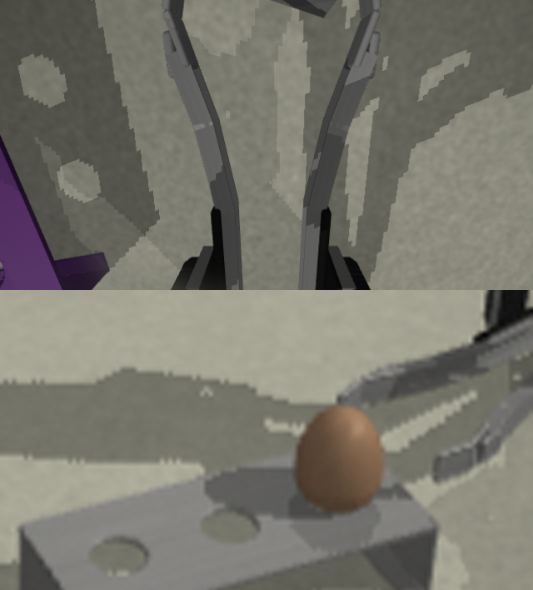

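The picture shows the open jaws just in front of the egg at about its mid-height, one to each side. I'll advance around it.

{"name": "apply_moves", "arguments": {"rows": "0 -3 0 0 0 0 48;7 0 0 0 0 0 48;8 0 0 0 0 0 48;8 0 0 0 0 0 48;7 0 0 0 0 0 48"}}

```text
time: 7.75
position: [0.4163, 0.2897, 0.0684]
eef_rot: [1.0, 0.007, 0.001, -0.0]
wrist_force: [-0.5, 0.4, -0.8]
grip_width: 0.0481
grasp_force: 5.5
```

```bash
python3 - <<'E'
from h import *
s=get_state(); print(np.round(s["position"],4),s["wrist_force"])
t=capture("top"); sc=capture("scene")
e=cut_out("scene","egg")[0]["box"]; print("scene egg",e); u,v=404,277
a=cv2.resize(t["color"][200:280,160:240+27],(533,400),interpolation=cv2.INTER_CUBIC); b=cv2.resize(sc["color"][v-40:v+60,u-75:u+58],(533,400),interpolation=cv2.INTER_CUBIC)
cv2.imwrite("pics/w4.png",cv2.cvtColor(np.vstack([a[:290],b[50:350]]),cv2.COLOR_RGB2BGR))
E
```

```text
[0.4163 0.2897 0.0684] [-0.53602883  0.40256771 -0.81667779]
scene egg [401.3, 277.1, 23.8, 27.6]
```

View pics/w4.png

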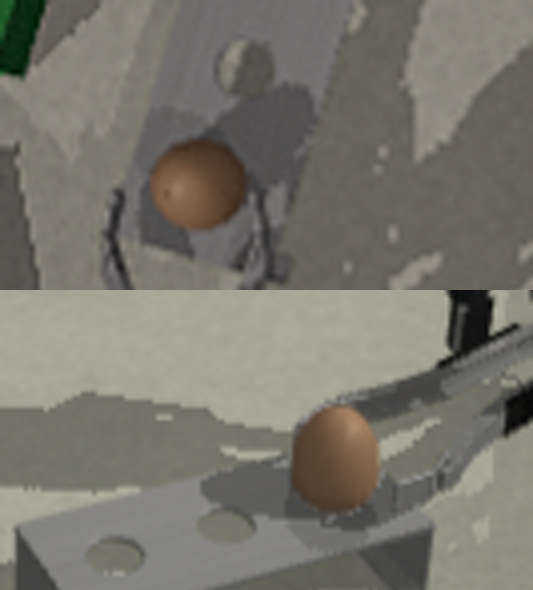

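The top crop shows the egg centred at column 197 and the jaws centred at about 187, so the tongs are ~4 mm too far left. The rest is clear. I'll correct that and advance.

{"name": "apply_moves", "arguments": {"rows": "0 4 0 0 0 0 48;5 0 0 0 0 0 48;7 0 0 0 0 0 48;8 0 0 0 0 0 48;7 0 0 0 0 0 48"}}

```text
time: 8.32
position: [0.4429, 0.2862, 0.0684]
eef_rot: [1.0, 0.007, 0.0, -0.0]
wrist_force: [0.6, -0.2, -1.0]
grip_width: 0.0479
grasp_force: 5.5
```

{"name": "apply_moves", "arguments": {"rows": "0 0 0 0 0 0 46;0 0 0 0 0 0 44;0 0 0 0 0 0 42;0 0 0 0 0 0 40;0 0 0 0 0 0 38"}}

```text
time: 8.73
position: [0.441, 0.2859, 0.0682]
eef_rot: [1.0, 0.008, -0.0, 0.0]
wrist_force: [-0.2, -0.1, -0.9]
grip_width: 0.0382
grasp_force: 7.0
```

```bash
python3 - <<'E'
from h import *
s=get_state(); print(np.round(s["position"],4),s["wrist_force"])
t=capture("top"); sc=capture("scene")
e=cut_out("scene","egg")[0]["box"]; print("scene egg",e); u,v=404,277
a=cv2.resize(t["color"][200:280,160:240+27],(533,400),interpolation=cv2.INTER_CUBIC); b=cv2.resize(sc["color"][v-40:v+60,u-75:u+58],(533,400),interpolation=cv2.INTER_CUBIC)
cv2.imwrite("pics/w5.png",cv2.cvtColor(np.vstack([a[:290],b[50:350]]),cv2.COLOR_RGB2BGR))
E
```

```text
[0.441  0.2859 0.0682] [-0.17361314 -0.12967005 -0.90518082]
scene egg [399.9, 275.9, 25.0, 28.0]
```

View pics/w5.png

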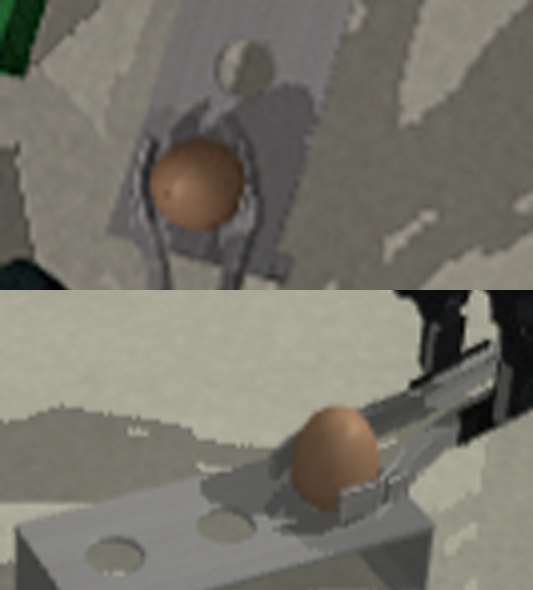

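The picture shows the jaws either side of the egg, nearly touching it and slightly low. I'll raise them 2 mm and close gently.

{"name": "apply_moves", "arguments": {"rows": "0 0 -2 0 0 0 38;0 0 0 0 0 0 37;0 0 0 0 0 0 36;0 0 0 0 0 0 35;0 0 0 0 0 0 34", "grip_force": 22}}

```text
time: 9.3
position: [0.4414, 0.2857, 0.0703]
eef_rot: [1.0, 0.007, -0.0, 0.0]
wrist_force: [0.0, -0.7, -0.6]
grip_width: 0.0354
grasp_force: 22.0
```

{"name": "apply_moves", "arguments": {"rows": "0 0 0 0 0 0 33;0 0 0 0 0 0 32;0 0 0 0 0 0 31;0 0 0 0 0 0 30;0 0 0 0 0 0 30"}}

```text
time: 9.72
position: [0.4415, 0.2858, 0.0702]
eef_rot: [1.0, 0.007, -0.0, 0.0]
wrist_force: [-0.1, -1.6, -0.9]
grip_width: 0.0355
grasp_force: 22.0
```

{"name": "apply_moves", "arguments": {"rows": "0 0 -3 0 0 0 30;0 0 -5 0 0 0 30;0 0 -8 0 0 0 30;0 0 -8 0 0 0 30;0 0 -8 0 0 0 30"}}

```text
time: 10.13
position: [0.4418, 0.2864, 0.1034]
eef_rot: [1.0, 0.008, 0.0, -0.0]
wrist_force: [-0.4, 0.2, -1.9]
grip_width: 0.0353
grasp_force: 22.2
```

{"name": "apply_moves", "arguments": {"rows": "0 0 -8 0 0 0 30;0 0 -8 0 0 0 30;0 0 -6 0 0 0 30;0 0 -3 0 0 0 30;0 0 0 0 0 0 30"}}

```text
time: 10.55
position: [0.442, 0.2863, 0.1282]
eef_rot: [1.0, 0.007, 0.001, -0.001]
wrist_force: [0.9, -0.1, -2.1]
grip_width: 0.0353
grasp_force: 22.2
```

```bash
python3 - <<'E'
from h import *
s=get_state(); print(np.round(s["position"],4),s["wrist_force"])
t=capture("top"); sc=capture("scene")
for cam,cc in [("top",t),("scene",sc)]:
  for d in cut_out(cam,"egg")[:1]:
    b=d["box"]; u,v=b[0]+b[2]/2,b[1]+b[3]/2
    print(cam,round(d["confidence"],2),b,[np.round(at(cc,u,v,z),4) for z in (.11,.12,.13)])
u,v=404,267
a=cv2.resize(t["color"][200:280,160:240+27],(533,400),interpolation=cv2.INTER_CUBIC); b=cv2.resize(sc["color"][v-60:v+60,u-80:u+80],(533,400),interpolation=cv2.INTER_CUBIC)
cv2.imwrite("pics/w6.png",cv2.cvtColor(np.vstack([a[:290],b[:300]]),cv2.COLOR_RGB2BGR))
E
```

```text
[0.442  0.2863 0.1282] [ 0.90542405 -0.14752518 -2.09088602]
top 0.62 [183.3, 222.4, 15.3, 23.2] [array([0.5469, 0.2941, 0.11  ]), array([0.5461, 0.2916, 0.12  ]), array([0.5452, 0.289 , 0.13  ])]
scene 0.82 [405.3, 252.6, 21.0, 27.1] [array([0.5239, 0.27  , 0.11  ]), array([0.5355, 0.2798, 0.12  ]), array([0.5472, 0.2896, 0.13  ])]
```

View pics/w6.png

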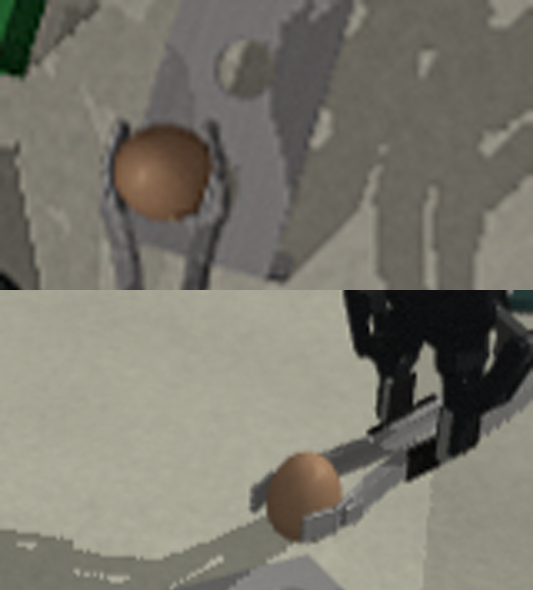

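The egg sits well centred between the jaws, clear of the rack, and the rack has not moved. The two cameras agree on its middle at about (0.546, 0.289, 0.124). I'll swing it to the bowl.

{"name": "apply_moves", "arguments": {"rows": "0 5 0 0 0 0 30;2 12 0 0 0 0 30;2 20 0 0 0 0 30;2 28 0 0 0 0 30;2 29 0 0 0 0 30"}}

```text
time: 11.17
position: [0.451, 0.1907, 0.127]
eef_rot: [1.0, 0.008, -0.0, 0.0]
wrist_force: [0.9, -0.0, -2.5]
grip_width: 0.0354
grasp_force: 22.3
```

{"name": "apply_moves", "arguments": {"rows": "2 29 0 0 0 0 30;2 29 0 0 0 0 30;2 29 0 0 0 0 30;2 29 0 0 0 0 30;2 29 0 0 0 0 30"}}

```text
time: 11.58
position: [0.4625, 0.0445, 0.1271]
eef_rot: [1.0, 0.007, -0.0, 0.0]
wrist_force: [0.2, 0.1, -1.3]
grip_width: 0.0354
grasp_force: 22.3
```

{"name": "apply_moves", "arguments": {"rows": "2 29 0 0 0 0 30;2 29 0 0 0 0 30;2 29 0 0 0 0 30;2 29 0 0 0 0 30;2 29 0 0 0 0 30"}}

```text
time: 12.0
position: [0.4742, -0.1003, 0.1271]
eef_rot: [1.0, 0.007, -0.001, 0.0]
wrist_force: [0.6, 0.3, -2.9]
grip_width: 0.0355
grasp_force: 22.3
```

{"name": "apply_moves", "arguments": {"rows": "2 29 0 0 0 0 30;2 29 0 0 0 0 30;2 29 0 0 0 0 30;2 27 0 0 0 0 30;2 22 0 0 0 0 30"}}

```text
time: 12.42
position: [0.4857, -0.2373, 0.1271]
eef_rot: [1.0, 0.006, -0.001, 0.001]
wrist_force: [-0.3, -0.0, -1.7]
grip_width: 0.0352
grasp_force: 22.3
```

{"name": "apply_moves", "arguments": {"rows": "2 10 0 0 0 0 30;2 5 0 0 0 0 30;0 0 3 0 0 0 30;0 0 3 0 0 0 30;0 0 2 0 0 0 30"}}

```text
time: 12.83
position: [0.4911, -0.2461, 0.1186]
eef_rot: [1.0, 0.009, -0.001, -0.001]
wrist_force: [-0.3, -0.3, -1.5]
grip_width: 0.0355
grasp_force: 22.3
```

```bash
python3 - <<'E'
from h import *
s=get_state(); print(np.round(s["position"],4),s["wrist_force"])
t=capture("top"); sc=capture("scene")
for cam,cc in [("top",t),("scene",sc)]:
  for d in cut_out(cam,"egg")[:1]:
    b=d["box"]; u,v=b[0]+b[2]/2,b[1]+b[3]/2
    print(cam,round(d["confidence"],2),b,[np.round(at(cc,u,v,z),4) for z in (.11,.12,.13)])
  for d in cut_out(cam,"bowl"):
    b=d["box"]; print("bowl",b,np.round(at(cc,b[0]+b[2]/2,b[1]+b[3]/2,.042),4))
a=cv2.resize(t["color"][180:260,390:497],(533,400),interpolation=cv2.INTER_CUBIC); b=cv2.resize(sc["color"][140:260,190:350],(533,400),interpolation=cv2.INTER_CUBIC)
cv2.imwrite("pics/w7.png",cv2.cvtColor(np.vstack([a[:290],b[:300]]),cv2.COLOR_RGB2BGR))
E
```

```text
[ 0.4911 -0.2461  0.1186] [-0.33825246 -0.3117657  -1.53789982]
top 0.8 [422.5, 206.7, 15.1, 19.7] [array([ 0.5921, -0.2465,  0.11  ]), array([ 0.5908, -0.2438,  0.12  ]), array([ 0.5895, -0.2411,  0.13  ])]
bowl [445.1, 281.3, 22.9, 19.1] [ 0.4226 -0.3254  0.042 ]
bowl [483.2, 206.6, 39.6, 33.8] [ 0.5856 -0.4408  0.042 ]
bowl [424.1, 198.8, 40.4, 42.6] [ 0.5926 -0.2991  0.042 ]
scene 0.56 [239.6, 177.6, 16.9, 20.1] [array([ 0.5942, -0.2482,  0.11  ]), array([ 0.6046, -0.2296,  0.12  ]), array([ 0.615 , -0.2111,  0.13  ])]
bowl [262.4, 182.6, 29.2, 17.8] [ 0.4727 -0.3016  0.042 ]
bowl [205.0, 180.7, 35.0, 23.4] [ 0.5957 -0.3932  0.042 ]
bowl [225.4, 198.9, 33.6, 23.3] [ 0.6087 -0.2637  0.042 ]
```

View pics/w7.png

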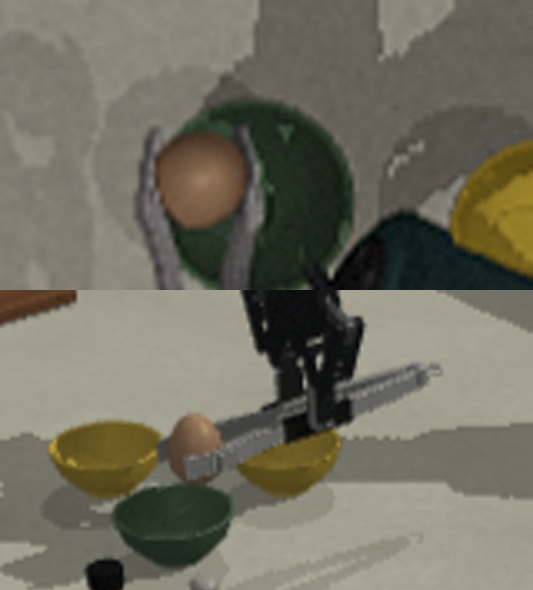

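The top view shows the egg still held firmly, but about 46 mm short of the bowl's centre (crop column 200 against 255). I'll finish the travel.

{"name": "apply_moves", "arguments": {"rows": "0 6 0 0 0 0 30;1 12 0 0 0 0 30;1 14 0 0 0 0 30;1 10 0 0 0 0 30;0 4 0 0 0 0 30"}}

```text
time: 13.55
position: [0.4954, -0.2984, 0.1196]
eef_rot: [1.0, 0.005, 0.001, 0.001]
wrist_force: [0.1, -1.0, -1.7]
grip_width: 0.0359
grasp_force: 22.3
```

{"name": "apply_moves", "arguments": {"rows": "0 0 0 0 0 0 30;0 0 0 0 0 0 30;0 0 0 0 0 0 30;0 0 0 0 0 0 30;0 0 0 0 0 0 30"}}

```text
time: 13.97
position: [0.4952, -0.2935, 0.1192]
eef_rot: [1.0, 0.008, -0.0, -0.0]
wrist_force: [0.6, -0.2, -2.4]
grip_width: 0.0352
grasp_force: 22.3
```

```bash
python3 - <<'E'
from h import *
s=get_state(); print(np.round(s["position"],4),s["wrist_force"])
t=capture("top"); sc=capture("scene")
for cam,cc in [("top",t),("scene",sc)]:
  for d in cut_out(cam,"egg")[:1]:
    b=d["box"]; u,v=b[0]+b[2]/2,b[1]+b[3]/2
    print(cam,round(d["confidence"],2),b,[np.round(at(cc,u,v,z),4) for z in (.11,.115,.12)])
a=cv2.resize(t["color"][180:260,390:497],(533,400),interpolation=cv2.INTER_CUBIC); b=cv2.resize(sc["color"][140:260,190:350],(533,400),interpolation=cv2.INTER_CUBIC)
cv2.imwrite("pics/w8.png",cv2.cvtColor(np.vstack([a[:290],b[:300]]),cv2.COLOR_RGB2BGR))
E
```

```text
[ 0.4952 -0.2935  0.1192] [ 0.58395018 -0.22115735 -2.4458576 ]
top 0.65 [445.8, 200.8, 11.9, 24.0] [array([ 0.6012, -0.296 ,  0.11  ]), array([ 0.6005, -0.2944,  0.115 ]), array([ 0.5998, -0.2928,  0.12  ])]
scene 0.45 [226.9, 168.0, 19.2, 21.4] [array([ 0.5892, -0.315 ,  0.11  ]), array([ 0.5945, -0.3052,  0.115 ]), array([ 0.5997, -0.2953,  0.12  ])]
```

View pics/w8.png

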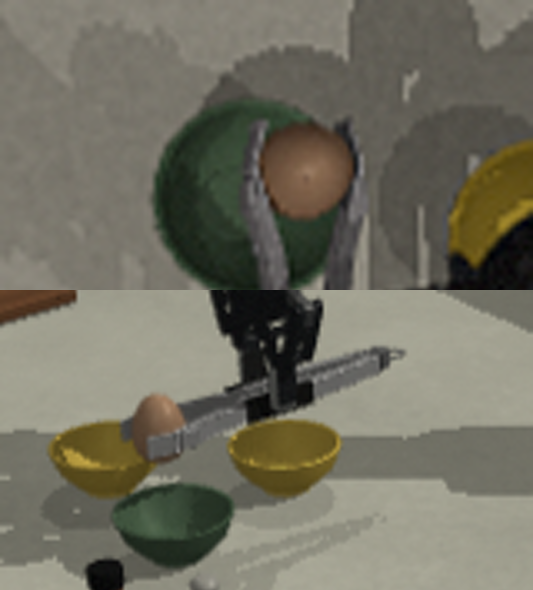

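The egg looks offset in the top view, but its ~10 px shift matches the parallax of being ~8 cm above the rim. Its middle is at about (0.600, -0.293, 0.114), against the bowl's centre at (0.595, -0.291) with its rim at 0.042, so I'll hand it in.

```bash
python3 -c "
from rig import *
print(finish_job())"
```

```text
the job is handed in; nothing more can be done
None
```

I handed the job in with the egg held still in the tongs over the green bowl, by my camera measurements about 6 mm off its centre with about 5 cm of air to the rim; the judge's result wasn't shown.

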